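# Twist-fit the carrying handle into the pot carrier

### The arm

A 6-joint arm with a two-finger parallel gripper is mounted at the origin on the work surface. World frame = base frame: x ahead of the robot, y to its left, z up, the work surface at z = 0. Lengths are in m, angles in rad, forces in N, time in s.
With the tool pointing down it reaches from about 0.375 to 0.75 m from the base axis. Payload 9 kg.
Tool frame: the origin (TCP) lies at the very end of the fingers, on their centre line; the grasp point (between the pads) lies 19 mm behind it (r.tcp_to_grasp is the distance from the TCP to the grasp point, in m); x points along the fingers, y is the direction in which the jaws open and shut, and the axes are right-handed (so a half turn about x gives the same grasp; the last joint's range is limited). The gripper opens to 85 mm and grips with 20 to 120 N. Pads are 22 mm wide; open, the fingers measure 114 mm over their backs; the gripper's body (76 mm by 85 mm) begins 54 mm behind the grasp point. The pads swing forward as they close: fully open they stand 13 mm farther back than shut.
Start: joints at [0.99, 0.104, 0.097, 1.564, 0, 1.353], TCP at [0.213, 0.561, 0.231] pointing down, gripper open.
Joint ranges: [-2.99, 2.99], [-0.84, 1.86], [-1.1, 1.16], [-1.84, 2.11], [-1.51, 1.56], [-3.14, 3.14]. Speed limits (rad/s): [2.22, 2.22, 2.57, 3.14, 3.14, 3.14].

### API

Orientations are given as [roll, pitch, yaw] about the fixed x, y, z axes, in that order (R = Rz(yaw) Ry(pitch) Rx(roll)).
In Python, from cell import r gives the robot as it stands.
- The arm moves only by the shell command python3 -m creep 'ROWS' [OPENING] [FORCE]. ROWS is JSON, a list of rows, each a list of 2 entries, a list of its own where there are three numbers: the shift along the tool's x, y, z in units of 30 mm (1.0 is 30 mm), then the turn about the tool's x in degrees. A call has exactly 10 rows; each row shifts and turns the commanded pose from where the row before left it, along the tool's axes as they then stand; what a row does not reach is not made up. A row lasts 1/12 s, in which the tool goes at most 41.7 mm and 7.16 degrees, less where a joint would pass 70% of its speed; a pose out of reach is approached as far as the arm can. A call is refused whole if a number of a shift passes 1 or a number of a turn 7.16, either way. A call with a gripper value outside its range is refused whole. OPENING is the closure, from 0 (fully open) to 1 (shut), set as the call begins (- or left out, the last holds). The fingers move at their own pace and stop on an object; FORCE is the grip in N (left out, the last holds). Time passes only in rows, so rows that do not move let the fingers close, or fill a call up. It gives the time, the measured TCP pose, the force and the opening at its end, in the units of the state.
- r.get_obs(): the state, without advancing time (a new reading comes with each control period).
- r.read_camera(name): name is "side" or "top" or "wrist"; returns the picture (400x640x3 uint8, red, green, blue); there is no depth.
- r.camera_model(name): a dict with "fx", "fy", "cx", "cy" (pixels), "k1" (the pictures are not rectified: a ray, as slopes to the right and down, at radius r is drawn at 1 + k1 r^2 times it, then the intrinsics apply), "pose" (4x4, takes a point from camera to world coordinates); the wrist camera has in their place "hand_eye" (4x4, takes a point from camera to tool coordinates, whose origin is the TCP and whose axes are the tool frame's). Camera axes: x right, y up, looking along -z (the intrinsics and any distortion apply to the point x, -y, -z); pixel columns grow to the right and rows downward; lengths in m; the calibration is good to about 2 mm. A picture is of the moment at which its call begins: read the wrist's pose just before it. camera_model takes no time and is no camera call.
- r.close_job(): hands the job in, once; it reports no verdict.
The state is a dict: "clock": time; "joints": joint angles; "joint_velocities": joint speeds; "joint_efforts": joint torques, N m; "tool_pos": TCP position; "tool_rot": TCP orientation; "force": force on the tool from outside, world axes, zero at the start; "ft_torque": the same for the moment, N m; "gripper_width": finger opening in m.
Only numpy, scipy, OpenCV 4.12 (cv2) and the standard library are available. Lean on these libraries where they do the work, as an engineer would, in place of code of your own. Each camera call takes 0.05 s, during which the arm holds its last target.

### The job

Fit the wooden handle lying on the sloping rest into the pot carrier so it can be carried: stand it tip down in the tapered hole in the middle of the carrier and let go of it, then take it again by its paddle from above and, pressing down firmly all the while, turn it clockwise (seen from above) until the hole's steel liner has wound all the way down onto the boss and the handle sits deep in it and upright. Let go and leave it there; keep the three pots standing in the carrier and disturb nothing else on the bench.

Things in the scene. Friction and masses are not known exactly. Their poses are not given: they have to be found in the camera images.
- handle: Wooden handle like a large violin peg, 134 mm long, 0.13 kg. Origin at the tip of the tapered shank, z along its axis to the paddle. Shank z = 0 to 50 mm, radius 6.5 growing to 18; collar radius 22, z = 50 to 58; neck radius 11, to z = 74; flat paddle z = 74 to 134, 44 wide along y, 14 thick along x. It starts on the rest, tip low, axis 45 degrees off level, y level, x up and slanting forward.
- collar (a point): Point on the handle's axis at the underside of its collar (50 mm from the tip); axes as the handle's.
- paddle (a point): Centre of the handle's paddle (104 mm from the tip); axes as the handle's.
- rest: Fixed wooden sloping rest that carries the handle at the start; base 130 x 70 x 10 mm, highest part 100 mm. Origin under the centre of its base, z up; the handle's tip points along its +x and starts at (40, 0, 52) mm in this frame. It bears the handle at the shank's tip and under the paddle's lower 10 mm (the middle 30 mm of its width); the rest of the paddle overhangs freely.
- carrier: Fixed round green plastic pot carrier, 240 mm across, rim 20 mm high, held by two low wooden cleats (out to 147 mm from its centre along its y, 22 mm high). Origin under its centre, z up. In its middle a round boss of radius 34 mm, 90 mm high, with the steel-lined tapered hole down its axis. Three pots stand in wells 78 mm from the centre.
- boss_top (a point): Centre of the boss's flat top, 90 mm above the bench.
- rim (a point): Centre of the liner's upper rim, moving with the liner: 99 mm above the bench at the start, 93 when home. The hole's radius is 17 mm here, narrowing over its 44 mm depth to 7, as the shank, open below. A handle put in sits with its collar's underside 4 mm above this rim, 3 mm once pressed hard. The rim is a 3 mm thick flange of radius 26 with a tab out to 38 mm that shows its turn.
- liner (a joint): Clockwise turn of the liner (rad): 0 at start, 1.2 home. It winds down 5 mm per rad, 6 mm in all, until its flange lies on the boss; it turns stiffly (0.45 N m) and stays put; a straight push does not move it. The handle drives it only by friction in the taper: unless pushed down (15 to 20 N) and let sink along, the handle slips. Slipped strokes can be repeated.
- pot0: Small open terracotta pot, 62 mm across the rim, 60 mm high, standing in a well of the carrier. Origin under its centre, z up. To be left standing.
- pot1: Small open terracotta pot, 62 mm across the rim, 60 mm high, standing in a well of the carrier. Origin under its centre, z up. To be left standing.
- pot2: Small open terracotta pot, 62 mm across the rim, 60 mm high, standing in a well of the carrier. Origin under its centre, z up. To be left standing.
- rake: Steel hand rake with wooden grip lying on the bench, about 220 mm long along its x, 80 mm wide. Bystander.
- mister: White pump mister, 80 mm across, 193 mm high, standing. Origin under it, z up. Bystander.
- tin: Plain steel tin, 64 mm across, 85 mm high, standing. Origin under it, z up. Bystander.
- saucers: Stack of terracotta saucers, 104 mm across, 48 mm high. Origin under it. Bystander.
Things that resemble listed ones, but are neither listed nor needed, are in the scene too. Leave any white look-alike of the handle alone. Leave any purple look-alike of the pot1 alone.

How it is judged:
On the way, in this order (a step that is already met when the one before it is completed fails the run):
1. the handle stands tip down in the hole, let go, before the liner is turned (z of collar in the frame of rim below 0.015 m and horizontal distance between collar and rim below 0.01 m and angle between handle's own z axis and vertical below 0.25 rad and contact force between the fingers and handle below 0.05 N and value of joint liner below 0.3 rad), for 0.2 s.
2. taken again, the handle is turned in the hole and has taken the liner half way down (value of joint liner above 0.6 rad and contact force between the fingers and handle above 1 N and contact force between handle and liner above 3 N), for 0.05 s.
At the end, for the whole second after the job is handed in: The liner is wound down to within 0.15 rad of home; the handle sits in it, collar's underside under 6.5 mm above the rim and within 6 mm of its axis, upright within 0.12 rad, at rest and let go; the three pots stand upright in the carrier (value of joint liner above 1.05 rad and z of collar in the frame of rim below 0.0065 m and horizontal distance between collar and rim below 0.006 m and angle between handle's own z axis and vertical below 0.12 rad and linear speed of handle below 0.02 m/s and contact force between the fingers and handle below 0.05 N and angle between each of pot0, pot1, pot2's own z axis and vertical below 0.2 rad); the robot touches nothing.
It fails at once if a pot is tipped or shifted by more than 30 mm (angle between any of pot0, pot1, pot2's own z axis and vertical above 0.35 rad or distance of any of pot0, pot1, pot2 from where it was at the start of the episode above 0.03 m).
It fails at once if a bystander is shifted by more than 40 mm (distance of any of rake, mister, tin, saucers from where it was at the start of the episode above 0.04 m).
It also fails if it takes over 64 s, if anything falls off the work surface, if the arm or the gripper's body presses on something with over 40 N, if the wrist force passes 120 N, or if a joint passes its speed limit or range.

## Working session

There is one attempt and no reset: what is moved stays moved. The work goes in short steps, Python scripts to look and compute and a shell command to move; the robot and the scene stay as the last step left them, time stands still between calls to the robot, and variables do not carry over. Pictures are saved under pics/ and viewed, and the job is handed in when it is done.

```bash
ls; mkdir -p pics
python3 - <<'E'
from cell import r
import cv2, numpy as np
o=r.get_obs()
for k,v in o.items(): print(k,np.round(v,4))
print(r.tcp_to_grasp)
for n in ["side","top","wrist"]:
    im=r.read_camera(n); cv2.imwrite(f"pics/{n}0.png",im[:,:,::-1])
    m=r.camera_model(n); print(n,{k:(np.round(v,4).tolist()) for k,v in m.items()})
E
```

```text
pics
clock 0.0
joints [0.9903 0.1047 0.0965 1.5639 0.     1.3531]
joint_velocities [-0.0018 -0.0003 -0.0004  0.0003 -0.0012 -0.0009]
joint_efforts [-2.90000e-03 -5.56933e+01  5.03647e+01  1.68000e-02 -4.00000e-04
  0.00000e+00]
tool_pos [0.2128 0.5607 0.2305]
tool_rot [-1.7993  1.5695 -2.1621]
force [-0.2379 -0.0671  0.203 ]
ft_torque [ 0.0188 -0.009  -0.0622]
gripper_width 0.0855
0.0187
side {'fx': 395.4026, 'fy': 395.4026, 'cx': 322.3979, 'cy': 200.7632, 'k1': -0.0317, 'pose': [[0.9033, 0.2671, -0.3358, 0.1725], [-0.4291, 0.5684, -0.702, -0.8213], [0.0034, 0.7782, 0.628, 0.8387], [0.0, 0.0, 0.0, 1.0]]}
top {'fx': 404.9572, 'fy': 404.9572, 'cx': 326.4375, 'cy': 194.905, 'k1': -0.0716, 'pose': [[-0.1132, 0.9699, -0.2155, 0.3128], [-0.9936, -0.1108, 0.0233, 0.0003], [-0.0013, 0.2168, 0.9762, 1.2427], [0.0, 0.0, 0.0, 1.0]]}
wrist {'fx': 291.689, 'fy': 291.689, 'cx': 318.4703, 'cy': 198.1169, 'k1': 0.0141, 'hand_eye': [[-0.0011, 0.298, -0.9546, -0.1428], [1.0, 0.0012, -0.0008, -0.0002], [0.0009, -0.9546, -0.298, -0.0758], [0.0, 0.0, 0.0, 1.0]]}
```

View pics/side0.png

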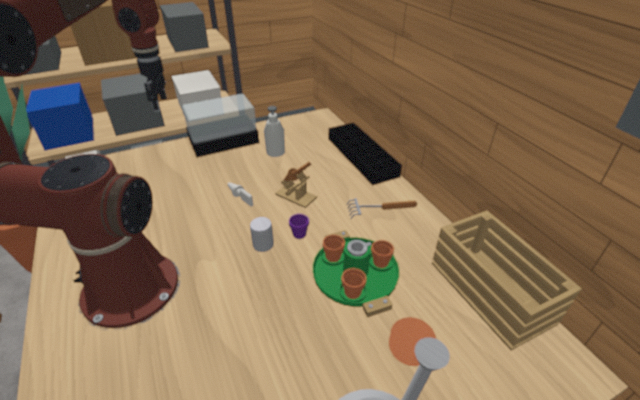

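View pics/top0.png

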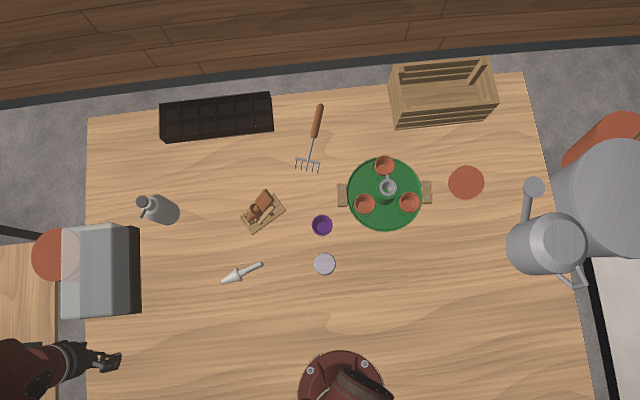

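View pics/wrist0.png

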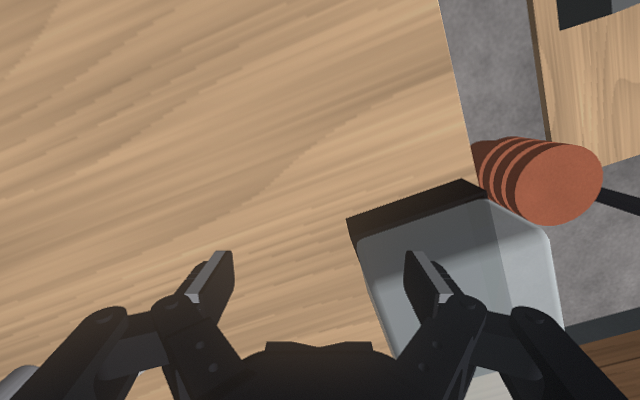

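```bash
cat > h.py <<'E'
import numpy as np, cv2
from cell import r
from scipy.spatial.transform import Rotation as Ro
def pose(n):
    m=r.camera_model(n)
    if n=="wrist":
        o=r.get_obs(); T=np.eye(4); T[:3,:3]=Ro.from_euler("xyz",o["tool_rot"]).as_matrix(); T[:3,3]=o["tool_pos"]
        return m,T@np.array(m["hand_eye"])
    return m,np.array(m["pose"])
def K(m): return np.array([[m["fx"],0,m["cx"]],[0,m["fy"],m["cy"]],[0,0,1.]]),np.array([m["k1"],0,0,0.])
def ray(m,P,uv):
    k,d=K(m)
    s=cv2.undistortPoints(np.array([[uv]],float),k,d)[0,0]
    v=P[:3,:3]@np.array([s[0],-s[1],-1]); return P[:3,3],v/np.linalg.norm(v)
def plane(m,P,uv,z):
    o,v=ray(m,P,uv); return o+v*(z-o[2])/v[2]
def cross(r1,r2):
    (a,u),(b,v)=r1,r2
    A=np.stack([u,-v],1); t=np.linalg.lstsq(A,b-a,rcond=None)[0]
    p,q=a+u*t[0],b+v*t[1]; return (p+q)/2,np.linalg.norm(p-q)
def proj(m,P,X):
    k,d=K(m); F=np.diag([1,-1,-1.]); Rc=F@P[:3,:3].T; t=-Rc@P[:3,3]
    return cv2.projectPoints(np.array([X],float),cv2.Rodrigues(Rc)[0],t,k,d)[0][0,0]
E
python3 - <<'E'
import cv2
t=cv2.imread("pics/top0.png"); s=cv2.imread("pics/side0.png")
a=cv2.resize(t[150:310,200:360],None,fx=4,fy=4,interpolation=cv2.INTER_CUBIC)[:600]
cv2.imwrite("pics/topc.png",a)
a=cv2.resize(s[140:290,220:420],None,fx=4,fy=4,interpolation=cv2.INTER_CUBIC)
cv2.imwrite("pics/sidec.png",a)
a=cv2.resize(t[140:240,330:490],None,fx=5,fy=5,interpolation=cv2.INTER_CUBIC)
cv2.imwrite("pics/topc2.png",a)
E
```

```text
(no output)
```

View pics/topc.png

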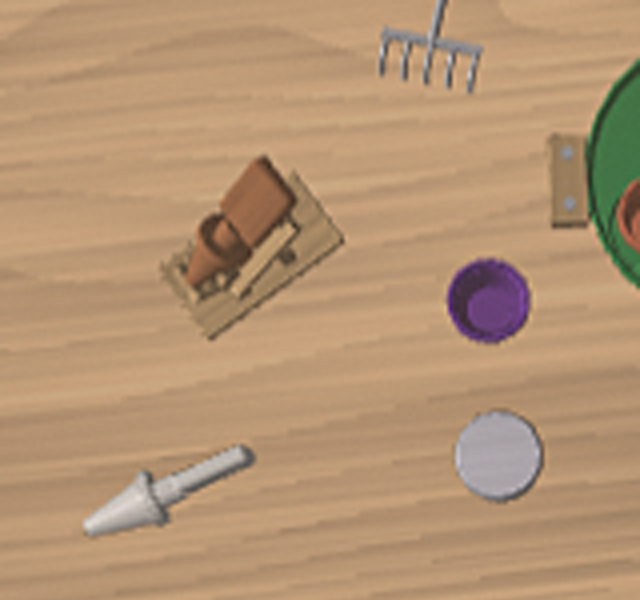

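View pics/sidec.png

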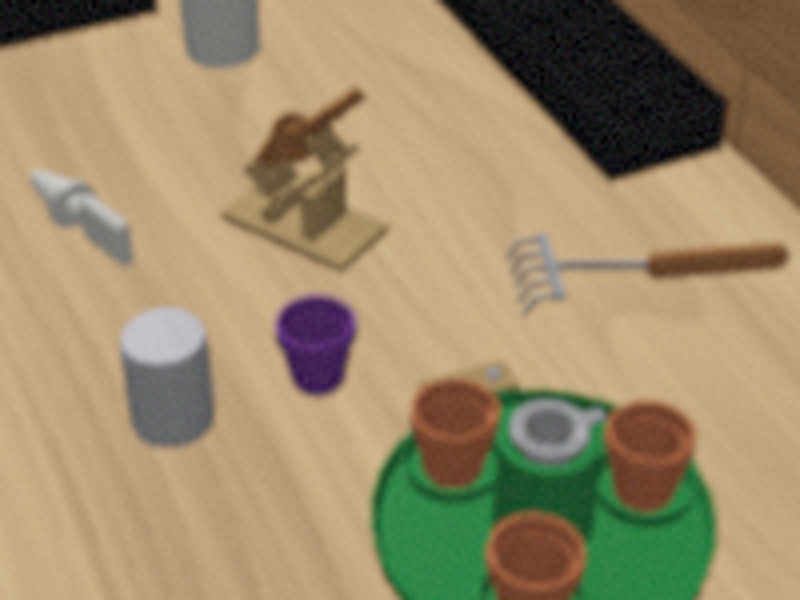

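View pics/topc2.png

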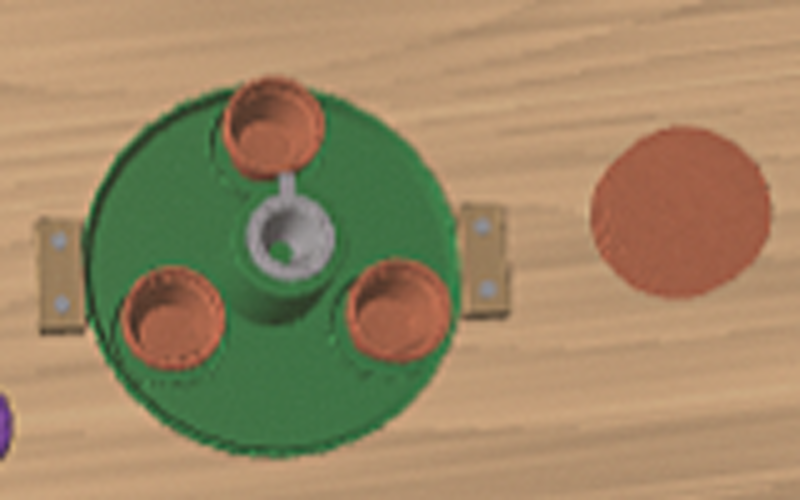

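Run:
```python
from h import *
mt,Pt=pose("top"); ms,Ps=pose("side")
T=lambda x,y:(200+x/4-.4,150+y/4-.4)
S=lambda x,y:(220+x/4-.4,140+y/4-.4)
T2=lambda x,y:(330+x/5-.4,140+y/5-.4)
p=lambda *a:print(*[np.round(x,4) if not isinstance(x,str) else x for x in a])
p("rim",*cross(ray(mt,Pt,T2(290,237)),ray(ms,Ps,S(550,428))), plane(mt,Pt,T2(290,237),.099),plane(ms,Ps,S(550,428),.099))
p("tab",plane(mt,Pt,T2(288,178),.099))
c=[plane(mt,Pt,T(*q),.01) for q in [(210,337),(343,240),(296,175)]]
p("rest",*c, "lens",np.linalg.norm(c[0]-c[1]),np.linalg.norm(c[1]-c[2]))
d=(c[0]-c[1])/np.linalg.norm(c[0]-c[1]); yaw=np.arctan2(d[1],d[0]); p("yaw",yaw)
ctr=(c[0]+c[2])/2; p("center",ctr)
R=np.array([[np.cos(yaw),-np.sin(yaw)],[np.sin(yaw),np.cos(yaw)]])
def H(s): # point on axis at z=s
    l=np.array([.040-s*.7071,0]); g=R@l+ctr[:2]; return np.array([g[0],g[1],.052+s*.7071])
for s in (0,.05,.104,.134):
    X=H(s); u,v=proj(mt,Pt,X); a,b=proj(ms,Ps,X)
    p(s,X,"topcrop",np.array([(u-199.6)*4,(v-149.6)*4]),"sidecrop",np.array([(a-219.6)*4,(b-139.6)*4]))
p("paddle end tri",*cross(ray(mt,Pt,T(262,155)),ray(ms,Ps,S(362,95))))
# other things
p("pots",*[plane(mt,Pt,T2(*q),.06) for q in [(274,128),(174,318),(400,310)]])
p("purple",plane(mt,Pt,T(489,300),.06),"tin",plane(mt,Pt,T(499,455),.085))
```

```text
rim [ 0.5679 -0.206   0.1005] 0.0006 [ 0.5685 -0.2064  0.099 ] [ 0.5684 -0.2048  0.099 ]
tab [ 0.6038 -0.2104  0.099 ]
rest [0.4894 0.211  0.01  ] [0.5531 0.1027 0.01  ] [0.6086 0.1345 0.01  ] lens 0.1257 0.064
yaw 2.1021
center [0.549  0.1728 0.01  ]
0 [0.5287 0.2073 0.052 ] topcrop [200.9156 277.2508] sidecrop [266.4658 164.7235]
0.05 [0.5466 0.1768 0.0874] topcrop [231.7281 240.6496] sidecrop [298.0501 144.1693]
0.104 [0.566  0.1439 0.1255] topcrop [266.9073 198.9028] sidecrop [334.2894 120.5934]
0.134 [0.5767 0.1256 0.1468] topcrop [287.3618 174.65  ] sidecrop [355.4536 106.8287]
paddle end tri [0.5918 0.1428 0.1438] 0.0035
pots [ 0.6459 -0.2137  0.06  ] [ 0.5359 -0.1373  0.06  ] [ 0.5253 -0.2725  0.06  ]
purple [ 0.4864 -0.0043  0.06  ] tin [0.372  0.0011 0.085 ]
```

```bash
cat >> h.py <<'E'
def need(target, jaw=None):
    o=r.get_obs(); R=Ro.from_euler("xyz",o["tool_rot"]).as_matrix(); p=np.array(o["tool_pos"])
    print("clock %.2f tcp %s yaxis yaw %.1f deg, xaxis %s, j6 %.2f j1 %.2f force %s w %.4f"%(o["clock"],np.round(p,4),np.degrees(np.arctan2(R[1,1],R[0,1])),np.round(R[:,0],3),o["joints"][5],o["joints"][0],np.round(o["force"],2),o["gripper_width"]))
    print("shift units (current axes)",np.round(R.T@(np.array(target)-p)/.03,3))
    if jaw is not None:
        # turn about tool x (down): positive lowers world yaw
        y=np.degrees(np.arctan2(R[1,1],R[0,1])); t=(y-jaw+90)%180-90
        print("turn deg",round(t,2)," shift after that turn:")
        R2=R@Ro.from_euler("x",t,degrees=True).as_matrix()
        print(np.round(R2.T@(np.array(target)-p)/.03,3))
E
python3 - <<'E'
from h import *
H=lambda s:np.array([.549-.507*(.040-s*.7071),.1728+.862*(.040-s*.7071),.052+s*.7071])
print(H(.112))
need(H(.112)+[0,0,.10],np.degrees(2.10-np.pi/2))
m,P=pose("top"); print(plane(m,P,(150,205),.1), plane(m,P,(143,200),.193))
E
```

```text
[0.56887197 0.13901374 0.1311952 ]
clock 0.15 tcp [0.2128 0.5607 0.2307] yaxis yaw 69.2 deg, xaxis [-0.001 -0.001 -1.   ], j6 1.35 j1 0.99 force [-0.21  1.35  0.28] w 0.0852
shift units (current axes) [-1.1000e-02 -8.9300e+00  1.6085e+01]
turn deg 38.89  shift after that turn:
[-1.1000e-02  3.1490e+00  1.8127e+01]
[0.59350307 0.48789599 0.1       ] [0.58658731 0.46723372 0.193     ]
```

```bash
python3 -m creep '[[[0,0,0],6.5],[[0,0,0],6.5],[[0,0,0],6.5],[[0,0,0],6.5],[[0,0,0],6.5],[[0,0,0],6.5],[[0,0.17,1],0],[[0,0.17,1],0],[[0,0.17,1],0],[[0,0.17,1],0]]' 0 30
python3 -m creep '[[[0,0.17,1],0],[[0,0.17,1],0],[[0,0.17,1],0],[[0,0.17,1],0],[[0,0.17,1],0],[[0,0.17,1],0],[[0,0.17,1],0],[[0,0.17,1],0],[[0,0.17,1],0],[[0,0.17,1],0]]'
python3 - <<'E'
from h import *
need([.5689,.139,.231],30.3)
m,P=pose("wrist"); im=r.read_camera("wrist"); cv2.imwrite("pics/w1.png",im[:,:,::-1])
E
```

```text
clock: 0.98
tool_pos: [0.2913, 0.4664, 0.2309]
tool_rot: [-1.277, 1.57, -2.32]
force: [0.9, -0.5, -0.1]
gripper_width: 0.085
clock: 1.82
tool_pos: [0.4867, 0.2326, 0.2311]
tool_rot: [-2.473, 1.571, 2.766]
force: [0.5, 0.5, -0.2]
gripper_width: 0.0851
clock 1.82 tcp [0.4867 0.2326 0.2311] yaxis yaw 30.2 deg, xaxis [-0.  0. -1.], j6 1.25 j1 0.20 force [ 0.49  0.5  -0.16] w 0.0851
shift units (current axes) [3.000e-03 7.990e-01 4.077e+00]
turn deg -0.09  shift after that turn:
[3.000e-03 7.920e-01 4.078e+00]
```

View pics/w1.png

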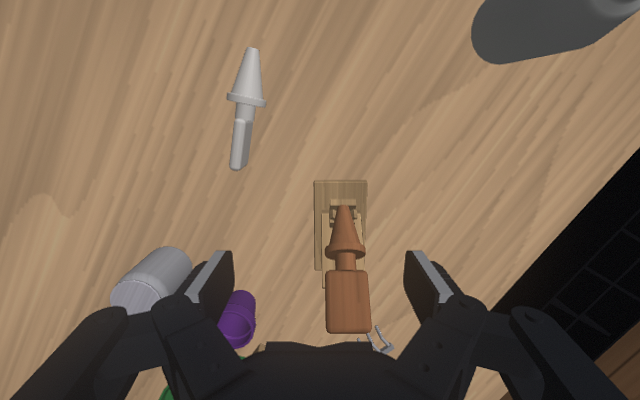

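Run:
```python
from h import *
m,P=pose("wrist"); im=cv2.imread("pics/w1.png")
b,g,rr=[im[:,:,i].astype(int) for i in range(3)]
hsv=cv2.cvtColor(im,cv2.COLOR_BGR2HSV)
mask=((rr>1.75*b)&(rr-b>50)).astype(np.uint8)*255
mask[:, :300]=0; mask[:,400:]=0; mask[:195]=0
n,l,st,c=cv2.connectedComponentsWithStats(mask); k=1+np.argmax(st[1:,4]); print(st[k],c[k])
for y in range(205,340,8):
    xs=np.where(l[y]==k)[0]; 
    if len(xs): print(y,xs.min(),xs.max(),(xs.min()+xs.max())/2)
H=lambda s,h=0:np.array([.549-.507*(.040-s*.7071+h*.7071),.1728+.862*(.040-s*.7071+h*.7071),.052+(s+h)*.7071])
for s in (0,.05,.058,.074,.104,.134): print(s,proj(m,P,H(s)),proj(m,P,H(s,.007)))
print(plane(m,P,(348.5,332),H(.134,.007)[2]),H(.134,.007))
print(plane(m,P,(346.8,270),H(.074,.007)[2]),H(.074,.007))
```

```text
[ 327  252   45   81 2841] [348.26997536 297.14114748]
253 340 353 346.5
261 339 355 347.0
269 340 356 348.0
277 327 367 347.0
285 328 367 347.5
293 328 368 348.0
301 328 369 348.5
309 328 369 348.5
317 328 370 349.0
325 329 371 350.0
0 [337.96345393 209.18787093] [338.292545   206.56773977]
0.05 [339.6860104  250.71483746] [340.07331668 248.72431002]
0.058 [339.98660543 257.93471643] [340.38457574 256.06502242]
0.074 [340.61106313 272.9082342 ] [341.03167271 271.30001758]
0.104 [341.87364217 303.08072416] [342.34205016 302.04449977]
0.134 [343.27320168 336.37031438] [343.797811   336.03638819]
[0.57563678 0.13595639 0.1517011 ] [0.57424946 0.12987093 0.1517011 ]
[0.55708208 0.17070069 0.1092751 ] [0.55273948 0.16644215 0.1092751 ]
```

Run:
```python
from h import *
need([.571,.1455,.111])
```

```text
clock 1.87 tcp [0.4897 0.229  0.2307] yaxis yaw 30.0 deg, xaxis [ 0.001 -0.002 -1.   ], j6 1.24 j1 0.20 force [ 2.16 -4.44 -0.01] w 0.0856
shift units (current axes) [3.997 0.954 3.757]
```

```bash
python3 -m creep '[[[0.2,0.2,0.6],0],[[0.2,0.2,0.6],0],[[0.2,0.2,0.6],0],[[0.2,0.2,0.6],0],[[0.2,0.1,0.4],0],[[0,0,0],0],[[0,0,0],0],[[0,0,0],0],[[0,0,0],0],[[0,0,0],0]]' 0 30
cat > meas.py <<'E'
from h import *
import sys
n=sys.argv[1]
m,P=pose("wrist"); im=r.read_camera("wrist")[:,:,::-1]; cv2.imwrite(f"pics/{n}.png",im)
need([.571,.1455,.111])
H=lambda s,h=0:np.array([.549-.507*(.040-s*.7071+h*.7071),.1728+.862*(.040-s*.7071+h*.7071),.052+(s+h)*.7071])
for s in (0,.05,.058,.074,.104,.134): print(s,proj(m,P,H(s)),proj(m,P,H(s,.007)))
np.savez("lastw.npz",P=P)
E
python3 meas.py w2
```

```text
clock: 2.7
tool_pos: [0.5513, 0.1756, 0.2019]
tool_rot: [1.316, 1.57, 0.274]
force: [0.7, -0.5, -0.8]
gripper_width: 0.0854
clock 2.75 tcp [0.5514 0.1756 0.2018] yaxis yaw 30.3 deg, xaxis [ 0.001  0.    -1.   ], j6 1.12 j1 0.08 force [-0.03  0.01 -0.39] w 0.0857
shift units (current axes) [3.029 0.058 1.195]
0 [314.58243746 146.17841409] [314.48291885 141.70125948]
0.05 [314.47030498 190.02343565] [314.35956777 186.19543506]
0.058 [314.4502726  197.75223736] [314.33749472 194.05532251]
0.074 [314.40820428 213.88359058] [314.29110405 210.4765466 ]
0.104 [314.32123814 246.81754367] [314.19504059 244.07136591]
0.134 [314.22175293 283.8403342 ] [314.08487228 281.94975641]
```

View pics/w2.png

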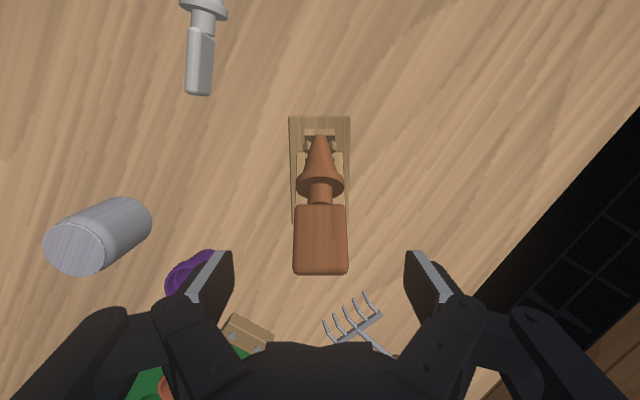

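Run:
```python
from h import *
P=np.load("lastw.npz")["P"]; m=r.camera_model("wrist")
H=lambda s,h=0:np.array([.549-.507*(.040-s*.7071+h*.7071),.1728+.862*(.040-s*.7071+h*.7071),.052+(s+h)*.7071])
for uv,s in (((321,274.5),.134),((320.5,205),.074)):
    print(plane(m,P,uv,H(s,.007)[2])-H(s,.007))
a=plane(m,P,(320.5,205),H(.074,.007)[2]);b=plane(m,P,(321,274.5),H(.134,.007)[2]); print(a,b,np.linalg.norm(a-b),np.degrees(np.arctan2(*(a-b)[1::-1])))
X=(a+b)/2+ (H(.104)-H(.104,.007)); print("paddle",X)
need(X+ (H(.112)-H(.104))-[0,0,.019])
```

```text
[0.00128726 0.0082011  0.        ]
[0.00209712 0.00694567 0.        ]
[0.5548366  0.17338782 0.1092751 ] [0.57553672 0.13807203 0.1517011 ] 0.05895476893525163 120.37642239035743
paddle [0.56769616 0.15146328 0.1255384 ]
clock 2.75 tcp [0.5514 0.1756 0.2018] yaxis yaw 30.3 deg, xaxis [ 0.001  0.    -1.   ], j6 1.12 j1 0.08 force [-0.03  0.01 -0.39] w 0.0857
shift units (current axes) [2.989 0.063 1.156]
```

```bash
python3 -m creep '[[[0.2,0.06,0.6],0],[[0.4,0,0.55],0],[[0.6,0,0],0],[[0.6,0,0],0],[[0.6,0,0],0],[[0.4,0,0],0],[[0.2,0,0],0],[[0,0,0],0],[[0,0,0],0],[[0,0,0],0]]' 0 20
python3 meas.py w3
```

```text
clock: 3.58
tool_pos: [0.5712, 0.1462, 0.1126]
tool_rot: [1.114, 1.569, 0.071]
force: [0.3, -0.7, 0.3]
gripper_width: 0.0855
clock 3.63 tcp [0.5712 0.1462 0.1127] yaxis yaw 30.2 deg, xaxis [ 0.002  0.    -1.   ], j6 1.07 j1 0.03 force [-0.27 -0.24  0.77] w 0.0852
shift units (current axes) [ 0.057 -0.019  0.016]
0 [309.14743226 109.6305743 ] [308.8175614  101.65875389]
0.05 [308.34488145 173.14342281] [307.94060057 166.4671346 ]
0.058 [308.19456327 184.91807647] [307.77552308 178.54215238]
0.074 [307.87146878 210.10000411] [307.41980868 204.43082181]
0.104 [307.16924875 264.25033094] [306.64238651 260.40391252]
0.134 [306.30226164 330.06065963] [305.67413144 329.00628355]
```

View pics/w3.png

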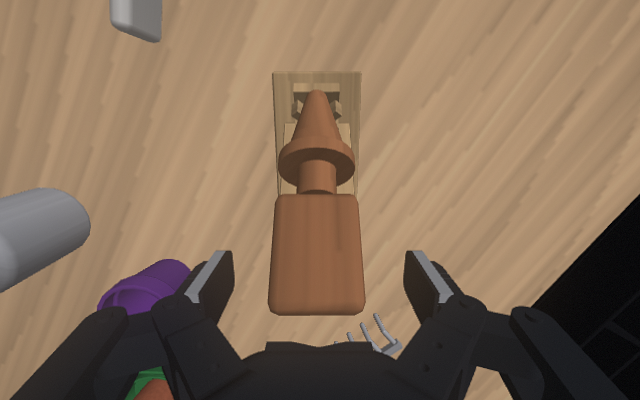

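```bash
python3 -m creep '[[[0,0,0],0],[[0,0,0],0],[[0,0,0],0],[[0,0,0],0],[[0,0,0],0],[[0,0,0],0],[[0,0,0],0],[[-0.3,0,0],0],[[-0.5,0,0],0],[[-0.5,0,0],0]]' 1 20
python3 meas.py w4
```

```text
clock: 4.47
tool_pos: [0.5696, 0.146, 0.1501]
tool_rot: [-2.063, 1.569, -3.107]
force: [0.1, -0.2, -0.9]
gripper_width: 0.0438
clock 4.52 tcp [0.5714 0.1461 0.1542] yaxis yaw 30.2 deg, xaxis [ 0.003  0.    -1.   ], j6 1.07 j1 0.03 force [0.79 0.53 1.53] w 0.0437
shift units (current axes) [ 1.439 -0.026  0.008]
0 [312.72930846 110.28982189] [312.52793337 103.60766774]
0.05 [312.29057109 162.75276963] [312.05330278 156.93517278]
0.058 [312.21055672 172.24530663] [311.96644331 166.61748912]
0.074 [312.0408323  192.30496003] [311.78188916 187.1122572 ]
0.104 [311.68237381 234.338855  ] [311.39070498 230.209983  ]
0.134 [311.25887537 283.43645024] [310.92602554 280.81710108]
```

View pics/w4.png

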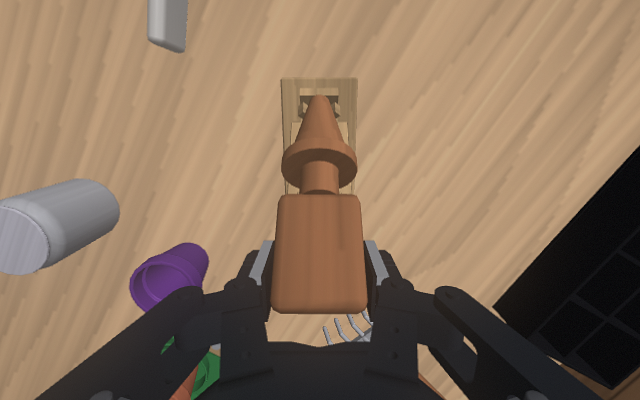

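```bash
python3 -m creep '[[[-0.8,0,0],0],[[-0.7,-0.3,0.5],0],[[0,-0.46,0.98],0],[[0,-0.46,0.98],0],[[0,-0.46,0.98],0],[[0,-0.46,0.98],0],[[0,-0.46,0.98],0],[[0,-0.46,0.98],0],[[0,-0.46,0.98],0],[[0,-0.46,0.98],0]]' 1 20
python3 -m creep '[[[0,-0.46,0.98],0],[[0,-0.46,0.98],0],[[0,-0.46,0.98],0],[[0,-0.3,0.7],0],[[0,-0.2,0.45],0],[[0,0,0],0],[[0,0,0],0],[[0,0,0],0],[[0,0,0],0],[[0,0,0],0]]' 1 20
cat > meas2.py <<'E'
from h import *
import sys
n=sys.argv[1]
m,P=pose("wrist"); o=r.get_obs()
im=r.read_camera("wrist")[:,:,::-1]; cv2.imwrite(f"pics/{n}.png",im)
s=r.read_camera("side")[:,:,::-1]; cv2.imwrite(f"pics/{n}s.png",cv2.resize(s[120:320,240:480],None,fx=3,fy=3,interpolation=cv2.INTER_CUBIC))
need([.568,-.2055,.15])
R=Ro.from_euler("xyz",o["tool_rot"]).as_matrix()
tip=np.array(o["tool_pos"])+R@[.0606,0,-.080]; print("tip est",tip, "proj w",proj(m,P,tip))
print("hole proj wrist",proj(m,P,[.568,-.2055,.099]))
np.savez("lastw.npz",P=P)
E
python3 meas2.py w5
```

```text
clock: 5.35
tool_pos: [0.5931, -0.1319, 0.1952]
tool_rot: [3.075, 1.571, 2.031]
force: [0.5, -0.5, -1.1]
gripper_width: 0.0439
clock: 6.18
tool_pos: [0.6064, -0.2636, 0.1955]
tool_rot: [1.612, 1.571, 0.569]
force: [-0.3, -0.3, -0.4]
gripper_width: 0.0437
clock 6.28 tcp [ 0.6064 -0.2639  0.1955] yaxis yaw 30.3 deg, xaxis [ 0. -0. -1.], j6 0.43 j1 -0.61 force [-0.03  0.4  -0.68] w 0.0437
shift units (current axes) [ 1.516 -0.125 -2.326]
tip est [ 0.56606696 -0.19447117  0.13489476] proj w [318.2049621  100.41184175]
hole proj wrist [313.28003914 115.49159132]
```

View pics/w5.png

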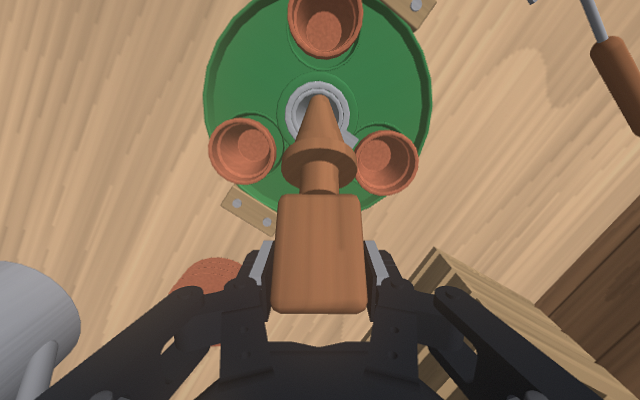

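View pics/w5s.png

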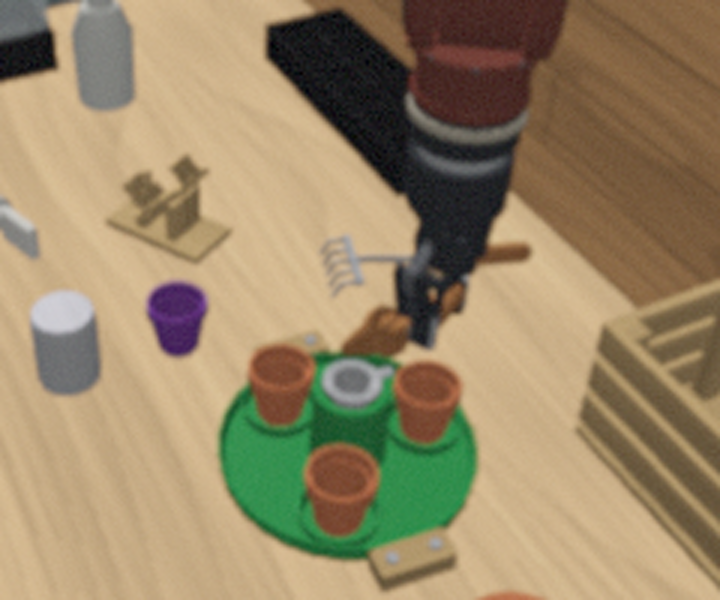

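Run:
```python
from h import *
P=np.load("lastw.npz")["P"]; m=r.camera_model("wrist")
im=cv2.imread("pics/w5.png")
cv2.imwrite("pics/w5c.png",cv2.resize(im[60:200,240:400],None,fx=4,fy=4,interpolation=cv2.INTER_CUBIC))
hsv=cv2.cvtColor(im,cv2.COLOR_BGR2HSV).astype(int)
g=((hsv[:,:,1]<40)&(hsv[:,:,2]>60)).astype(np.uint8)*255
g[:70]=0;g[150:]=0;g[:,:275]=0;g[:,360:]=0
for y in range(76,146,4):
    xs=np.where(g[y])[0]
    if len(xs): print(y,xs.min(),xs.max())
for z in (.099,): 
  for uv in ((318,111),(317.5,110)): print(plane(m,P,uv,z))
```

```text
84 304 331
88 297 336
92 294 341
96 290 343
100 288 346
104 287 347
108 285 348
112 285 349
116 285 349
120 285 348
124 286 348
128 288 346
132 289 349
136 292 354
140 344 357
144 347 354
[ 0.56951241 -0.20069864  0.099     ]
[ 0.56879636 -0.2002481   0.099     ]
```

View pics/w5c.png

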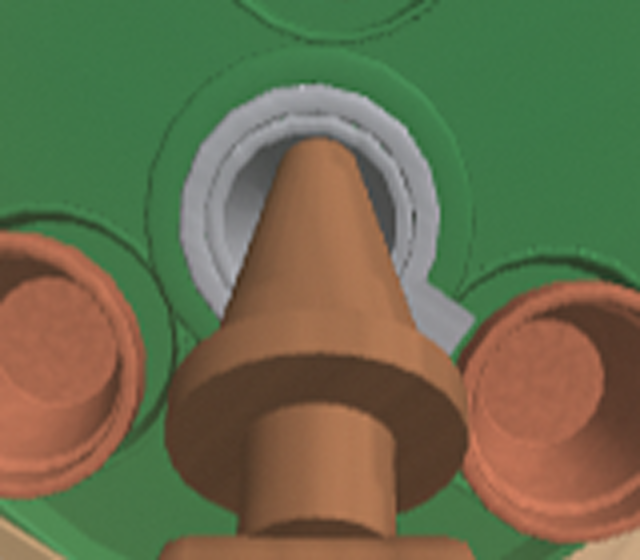

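Run:
```python
from h import *
P=np.load("lastw.npz")["P"]; m=r.camera_model("wrist")
for uv in ((317.3,114.5),(319.6,114.5)): print(plane(m,P,uv,.099))
for uv in ((285,114),(349,114)): print(plane(m,P,uv,.099))
print(plane(m,P,(317,82),.099))
h=plane(m,P,(318,114.5),.099)
o=r.get_obs(); R=Ro.from_euler("xyz",o["tool_rot"]).as_matrix()
tip=np.array(o["tool_pos"])+R@[.0606,0,-.080]
print("hole-tip in tool units", R.T@(h-tip)/.03)
```

```text
[ 0.57036217 -0.20325476  0.099     ]
[ 0.57192792 -0.20234235  0.099     ]
[ 0.54820709 -0.21574173  0.099     ]
[ 0.59174568 -0.19036791  0.099     ]
[ 0.55821817 -0.18281255  0.099     ]
hole-tip in tool units [ 1.19620356e+00 -8.06811973e-04  3.15589679e-01]
```

Run:
```python
import numpy as np
for th in (45,38,30,22,15,8,3,0):
    t=np.radians(th);a=np.array([np.sin(t),np.cos(t)]);n=np.array([np.cos(t),-np.sin(t)])
    best=None
    for w in np.arange(5,-46,-.25):
        ok=None
        for u in np.arange(-15,8,.25):
            tip=np.array([u,w]);q=np.array([17,0])-tip
            al=q@a
            if q@n<6.5+.23*al: continue
            c=tip-6.5*n; wall=17+min(c[1],0)*10/44
            if c[0]<-wall: continue
            c2=tip+6.5*n; wall=17+min(c2[1],0)*10/44
            if c2[0]>wall: continue
            # left rim vs upper contour
            q=np.array([-17,0])-tip
            if q@a>0 and -(q@n)<6.5+.23*(q@a): continue
            ok=u;break
        if ok is None: break
        best=(ok,w)
    tip=np.array(best); print(th,"tip",tip,"grip112",np.round(tip+112*a,1))
```

```text
45 tip [-11. -10.] grip112 [68.2 69.2]
38 tip [ -9.75 -13.25] grip112 [59.2 75. ]
30 tip [ -8.  -17.5] grip112 [48.  79.5]
22 tip [ -6.5 -22. ] grip112 [35.5 81.8]
15 tip [ -4.75 -27.25] grip112 [24.2 80.9]
8 tip [ -3. -34.] grip112 [12.6 76.9]
3 tip [ -1.25 -40.75] grip112 [ 4.6 71.1]
0 tip [  0.  -45.5] grip112 [ 0.  66.5]
```

```bash
python3 -m creep '[[[0.2,-0.02,0.07],0],[[0.3,0,0],0],[[0.3,0,0],0],[[0.25,0,0],0],[[0.18,0,0],0],[[0.15,0,0],0],[[0,0,0],0],[[0,0,0],0],[[0,0,0],0],[[0,0,0],0]]' 1 20
python3 meas2.py w6
```

```text
clock: 7.12
tool_pos: [0.607, -0.267, 0.1544]
tool_rot: [0.399, 1.57, -0.644]
force: [-0.1, 0.2, -0.4]
gripper_width: 0.0438
clock 7.22 tcp [ 0.607  -0.2669  0.1543] yaxis yaw 30.2 deg, xaxis [ 0.001 -0.    -1.   ], j6 0.43 j1 -0.61 force [ 0.19 -0.41 -0.74] w 0.0436
shift units (current axes) [ 0.142 -0.093 -2.423]
tip est [ 0.56682281 -0.19791015  0.0937502 ] proj w [318.20466274 100.41189288]
hole proj wrist [313.91367831 111.86567687]
```

View pics/w6.png

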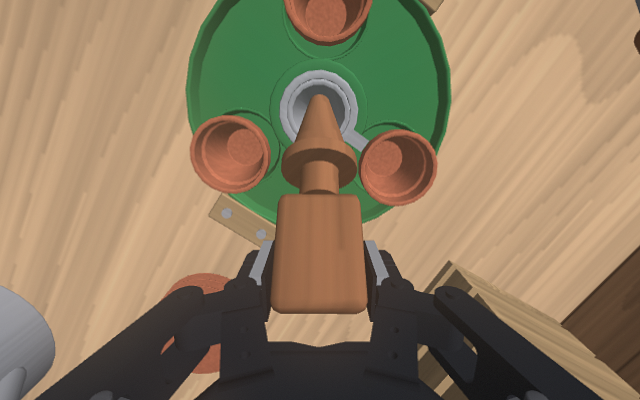

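View pics/w6s.png

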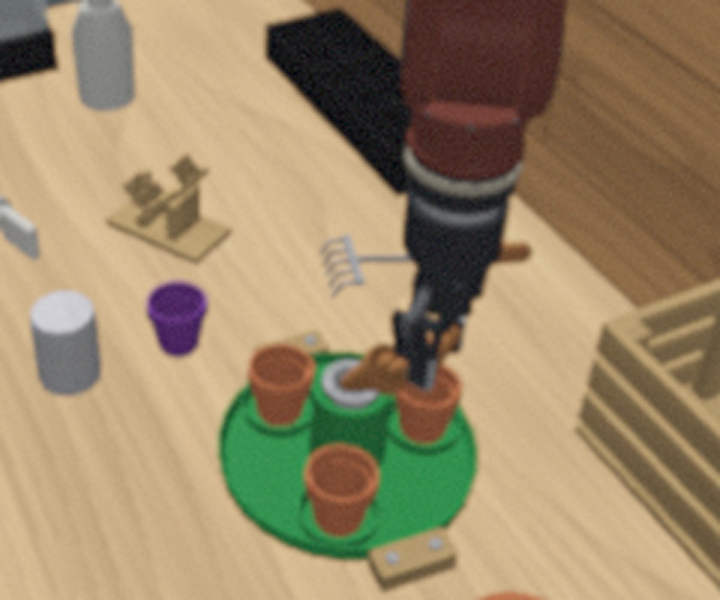

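```bash
python3 -m creep '[[[-0.05,0,-0.19],0],[[-0.05,0,-0.19],0],[[-0.07,0,-0.18],0],[[-0.07,0,-0.18],0],[[-0.04,0,-0.2],0],[[-0.04,0,-0.2],0],[[0,0,0],0],[[0,0,0],0],[[0,0,0],0],[[0,0,0],0]]' 1 20
python3 meas2.py w7
```

```text
clock: 8.05
tool_pos: [0.591, -0.2388, 0.1661]
tool_rot: [0.274, 1.564, -0.77]
force: [2.6, -6.4, 4.8]
gripper_width: 0.0435
clock 8.15 tcp [ 0.591  -0.2388  0.1661] yaxis yaw 30.2 deg, xaxis [ 0.005 -0.005 -1.   ], j6 0.46 j1 -0.59 force [ 3.53 -6.61  5.46] w 0.0437
shift units (current axes) [ 0.528 -0.106 -1.35 ]
tip est [ 0.55107677 -0.16994217  0.10501932] proj w [318.20562838 100.40991229]
hole proj wrist [313.74997516 158.00574061]
```

View pics/w7.png

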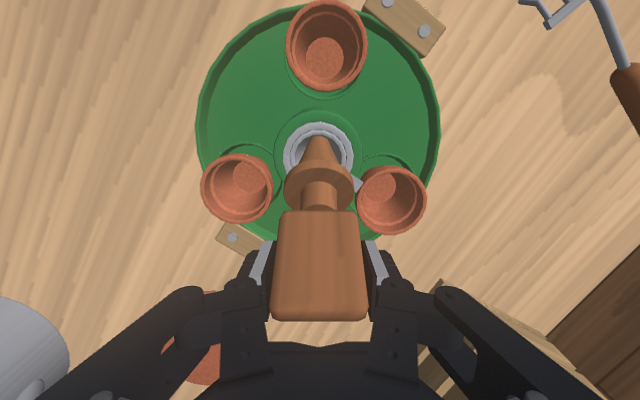

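View pics/w7s.png

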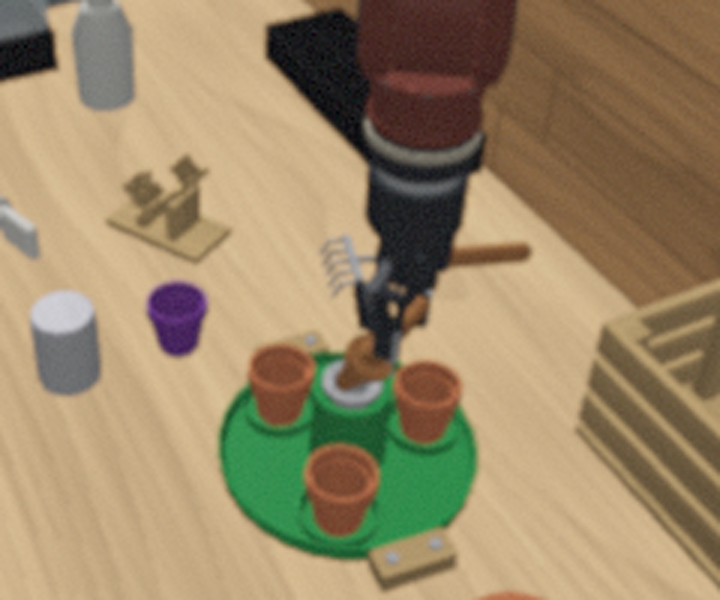

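```bash
python3 -m creep '[[[0.01,0,-0.2],0],[[0.01,0,-0.2],0],[[0.05,0,-0.2],0],[[0.05,0,-0.2],0],[[0.08,0,-0.14],0],[[0.08,0,-0.14],0],[[0,0,0],0],[[0,0,0],0],[[0,0,0],0],[[0,0,0],0]]' 1 20
python3 meas2.py w8
```

```text
clock: 8.98
tool_pos: [0.573, -0.2089, 0.1545]
tool_rot: [-2.958, 1.569, 2.281]
force: [1.5, -0.5, -2.4]
gripper_width: 0.0434
clock 9.08 tcp [ 0.5729 -0.2089  0.1545] yaxis yaw 30.2 deg, xaxis [-0.001  0.001 -1.   ], j6 0.48 j1 -0.56 force [ 0.43 -0.69 -2.18] w 0.0433
shift units (current axes) [ 0.151 -0.084 -0.182]
tip est [ 0.53263761 -0.13965087  0.09399293] proj w [318.20422897 100.41277844]
hole proj wrist [314.73835667 209.65902066]
```

View pics/w8.png

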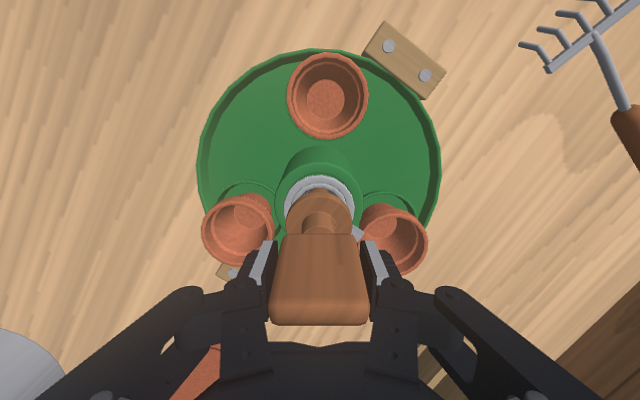

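View pics/w8s.png

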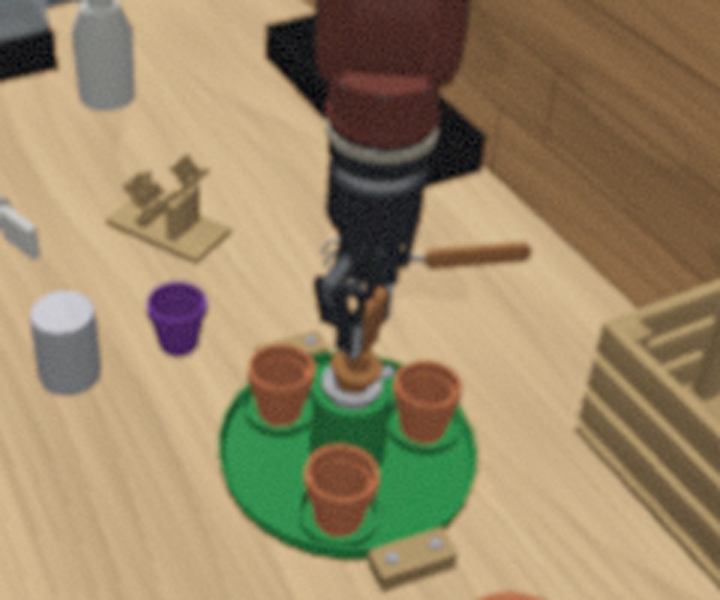

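```bash
python3 -m creep '[[[0.05,0,-0.08],0],[[0.08,0,-0.06],0],[[0.08,0,0],0],[[0.08,0,0],0],[[0,0,0],0],[[0,0,0],0],[[0,0,0],0],[[0,0,0],0],[[0,0,0],0],[[0,0,0],0]]' 1 20
python3 meas2.py w9
```

```text
clock: 9.92
tool_pos: [0.5714, -0.2058, 0.1474]
tool_rot: [0.341, 1.57, -0.702]
force: [-0.4, -1.1, 8.1]
gripper_width: 0.0435
clock 10.02 tcp [ 0.5714 -0.2058  0.1475] yaxis yaw 30.2 deg, xaxis [ 0.001 -0.001 -1.   ], j6 0.48 j1 -0.56 force [-0.94 -1.53  8.23] w 0.0434
shift units (current axes) [-0.085 -0.092 -0.065]
tip est [ 0.53116077 -0.13671765  0.08674025] proj w [318.2047854  100.41172776]
hole proj wrist [314.37125254 217.46734824]
```

View pics/w9.png

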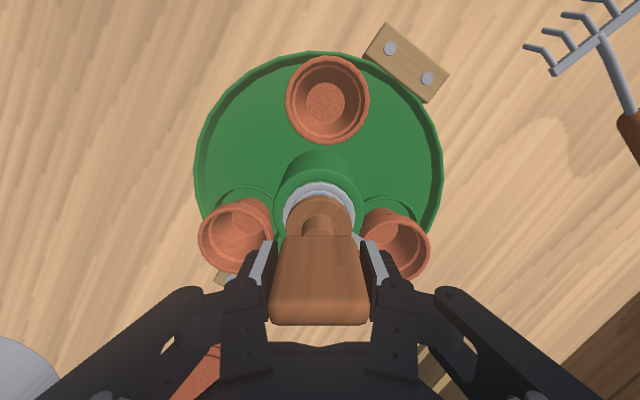

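View pics/w9s.png

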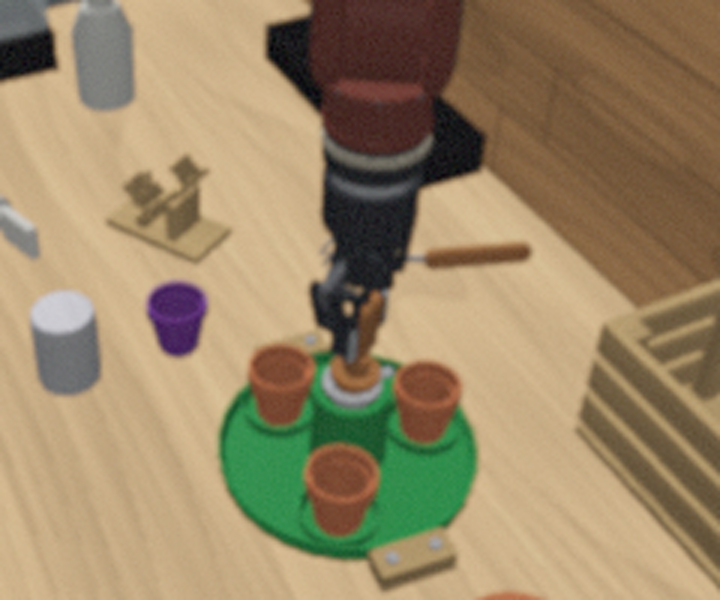

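```bash
python3 -m creep '[[[0,0,0],0],[[0,0,0],0],[[0,0,0],0],[[0,0,0],0],[[0,0,0],0],[[0,0,0],0],[[-0.3,0,0],0],[[-0.6,0,0],0],[[-0.6,0,0],0],[[-0.6,0,0],0]]' 0 20
python3 meas2.py w10
```

```text
clock: 10.85
tool_pos: [0.5711, -0.2055, 0.2107]
tool_rot: [1.687, 1.571, 0.644]
force: [1.2, -0.2, 0.3]
gripper_width: 0.0853
clock 10.95 tcp [ 0.5725 -0.2064  0.2136] yaxis yaw 30.2 deg, xaxis [ 0.005 -0.003 -1.   ], j6 0.48 j1 -0.56 force [0.54 0.13 0.99] w 0.0855
shift units (current axes) [ 2.119 -0.12  -0.11 ]
tip est [ 0.53080192 -0.136401    0.15014966] proj w [318.20451617 100.41221317]
hole proj wrist [315.4157566  192.78799277]
```

View pics/w10.png

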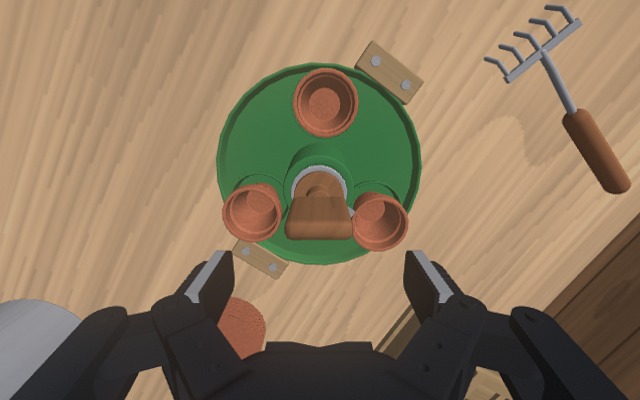

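View pics/w10s.png

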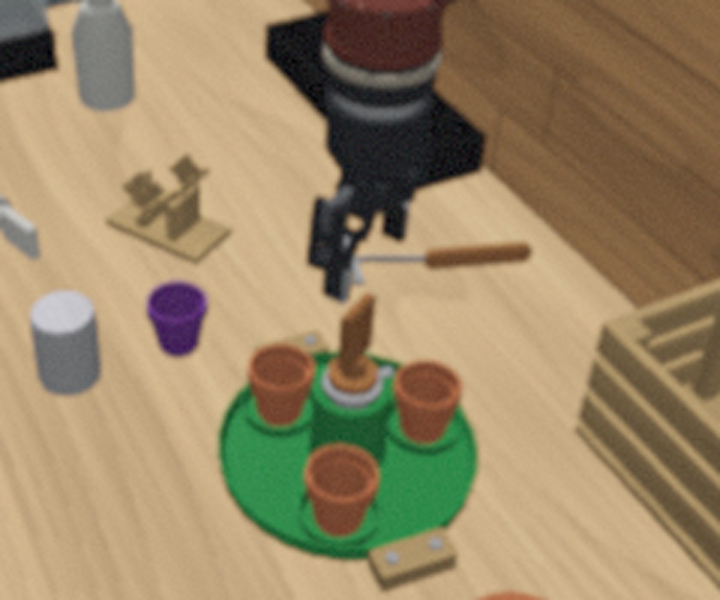

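```bash
python3 - <<'E'
from h import *
ms,Ps=pose("side"); P=np.load("lastw.npz")["P"]; m=r.camera_model("wrist")
for h in ([.568,-.2055],[.571,-.2045]):
  for z in (.103,.111,.127,.187):
    a=proj(ms,Ps,h+[z]); print(z,"side crop",(a-[240,120])*3,"wrist",proj(m,P,h+[z]))
# triangulate the paddle end centre
b=np.array([361,298])/3+[240,120]-.33
print(cross(ray(ms,Ps,b),ray(m,P,(319,231))))
E
python3 - <<'E'
import cv2
a=cv2.imread("pics/w10.png");cv2.imwrite("pics/w10c.png",cv2.resize(a[140:280,240:400],None,fx=4,fy=4,interpolation=cv2.INTER_CUBIC))
E
```

```text
0.103 side crop [351.61707928 377.20162119] wrist [315.3750495  194.03809051]
0.111 side crop [352.16567369 370.6494031 ] wrist [315.28995262 196.6512129 ]
0.127 side crop [353.27868576 357.3476538 ] wrist [315.10337111 202.37989784]
0.187 side crop [357.64974059 305.00035718] wrist [314.12248539 232.4786361 ]
0.103 side crop [354.07118532 375.39931144] wrist [318.83171346 194.72477792]
0.111 side crop [354.63093128 368.84905394] wrist [318.8506958  197.35656201]
0.127 side crop [355.76653599 355.55165141] wrist [318.89231058 203.12576313]
0.187 side crop [360.22590129 303.22622724] wrist [319.11096267 233.4285447 ]
(array([ 0.57045139, -0.20196433,  0.19141989]), np.float64(0.0026925400326689207))
```

View pics/w10c.png

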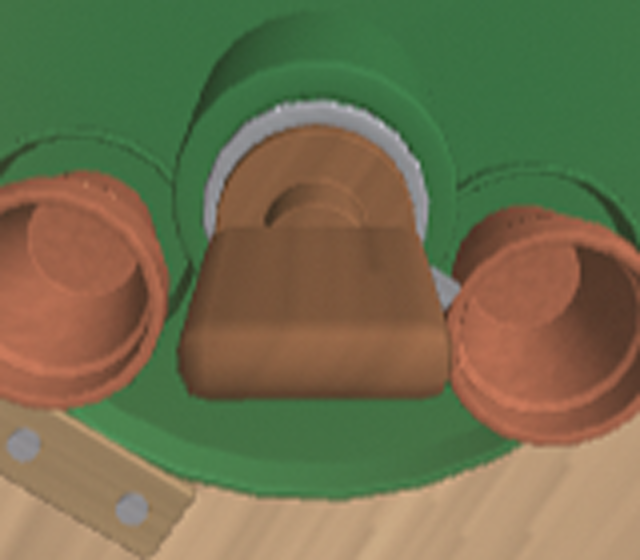

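Run:
```python
from h import *
P=np.load("lastw.npz")["P"]; m=r.camera_model("wrist")
o=r.get_obs(); R=Ro.from_euler("xyz",o["tool_rot"]).as_matrix(); p=np.array(o["tool_pos"])
y,z=R[:,1],R[:,2]
back=plane(m,P,(319.3,171.2),.111); print("collar ctr",back+.022*z)
a=plane(m,P,(319,220.5),.187);b=plane(m,P,(319,239),.187); print("paddle end",(a+b)/2,np.linalg.norm(a-b))
l=plane(m,P,(286.3,239),.187);q=plane(m,P,(351.7,239),.187); print("width",np.linalg.norm(l-q),"edge dir",np.degrees(np.arctan2(*(q-l)[1::-1])))
rb=plane(m,P,(319,100/4+140),.099); print("rim ctr",rb+.026*z)
need([.571,-.2045,.139],30.2)
```

```text
collar ctr [ 0.57075181 -0.20329101  0.11110434]
paddle end [ 0.56972643 -0.20244813  0.187     ] 0.012405443947383129
width 0.040872653914525076 edge dir 30.137464172763817
rim ctr [ 0.57105722 -0.204255    0.09912331]
clock 10.95 tcp [ 0.5725 -0.2064  0.2136] yaxis yaw 30.2 deg, xaxis [ 0.005 -0.003 -1.   ], j6 0.48 j1 -0.56 force [0.54 0.13 0.99] w 0.0855
shift units (current axes) [ 2.486 -0.018 -0.091]
turn deg 0.02  shift after that turn:
[ 2.486 -0.018 -0.091]
```

```bash
python3 -m creep '[[[0.4,0,-0.09],0],[[0.5,0,0],0],[[0.5,0,0],0],[[0.5,0,0],0],[[0.4,0,0],0],[[0.2,0,0],0],[[0,0,0],0],[[0,0,0],0],[[0,0,0],0],[[0,0,0],0]]' 0 100
python3 - <<'E'
from h import *
need([.571,-.2042,.139],30.2)
E
```

```text
clock: 11.78
tool_pos: [0.5703, -0.2036, 0.1355]
tool_rot: [0.535, 1.569, -0.509]
force: [0.8, -0.3, 0.5]
gripper_width: 0.0855
clock 11.78 tcp [ 0.5703 -0.2036  0.1355] yaxis yaw 30.2 deg, xaxis [ 0.001 -0.001 -1.   ], j6 0.48 j1 -0.56 force [ 0.79 -0.27  0.45] w 0.0855
shift units (current axes) [-0.117  0.01   0.029]
turn deg 0.01  shift after that turn:
[-0.117  0.01   0.029]
```

```bash
python3 -m creep '[[[0,0,0],0],[[0,0,0],0],[[0,0,0],0],[[0,0,0],0],[[0,0,0],0],[[0,0,0],0],[[0.05,0,0],0],[[0.05,0,0],0],[[0,0,0],0],[[0,0,0],0]]' 1 100
python3 - <<'E'
from h import *
need([.571,-.2042,.139],30.2); print(r.get_obs()["ft_torque"])
E
```

```text
clock: 12.62
tool_pos: [0.5701, -0.2036, 0.1345]
tool_rot: [0.283, 1.568, -0.761]
force: [-8.5, 3.4, 21.4]
gripper_width: 0.0428
clock 12.62 tcp [ 0.5701 -0.2036  0.1345] yaxis yaw 30.2 deg, xaxis [ 0.002 -0.002 -1.   ], j6 0.48 j1 -0.56 force [-8.47  3.4  21.39] w 0.0428
shift units (current axes) [-0.149  0.015  0.032]
turn deg 0.02  shift after that turn:
[-0.149  0.015  0.032]
[ 0.82595777  1.98195417 -0.00371134]
```

```bash
python3 -m creep '[[[0.03,0,0],4],[[0.015,0,0],4],[[0.015,0,0],4],[[0.015,0,0],4],[[0.015,0,0],4],[[0.015,0,0],4],[[0.015,0,0],4],[[0.015,0,0],4],[[0.015,0,0],4],[[0.015,0,0],4]]' 1 110
python3 - <<'E'
from h import *
need([.571,-.2042,.139],30.2); print(r.get_obs()["ft_torque"])
E
python3 meas2.py w11
```

```text
clock: 13.45
tool_pos: [0.5707, -0.2035, 0.1309]
tool_rot: [1.199, 1.567, -0.545]
force: [-9.7, 6.3, 31.6]
gripper_width: 0.0427
clock 13.45 tcp [ 0.5707 -0.2035  0.1309] yaxis yaw -9.9 deg, xaxis [ 0.003 -0.002 -1.   ], j6 1.19 j1 -0.56 force [-9.71  6.3  31.55] w 0.0427
shift units (current axes) [-0.271  0.016  0.02 ]
turn deg -40.14  shift after that turn:
[-0.271 -0.001  0.026]
[1.3504339  2.3751331  0.29778353]
clock 13.55 tcp [ 0.5707 -0.2035  0.1309] yaxis yaw -9.9 deg, xaxis [ 0.003 -0.002 -1.   ], j6 1.19 j1 -0.56 force [-8.1   5.78 30.23] w 0.0430
shift units (current axes) [-0.638 -0.074  0.081]
tip est [ 0.5846628  -0.1248548   0.07014653] proj w [318.02457307 100.68146119]
hole proj wrist [314.47021689 233.15488587]
```

View pics/w11.png

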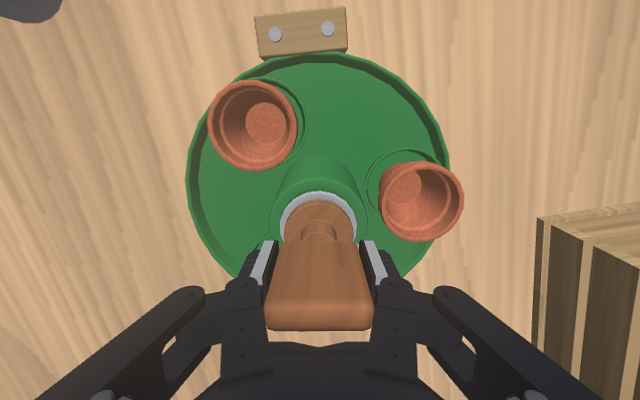

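View pics/w11s.png

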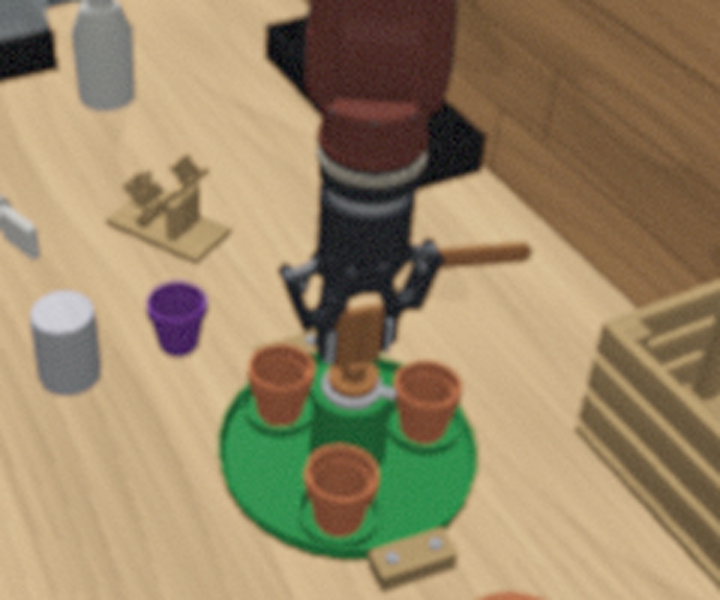

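```bash
python3 -m creep '[[[0.01,0,0],4],[[0.01,0,0],4],[[0.01,0,0],4],[[0.01,0,0],4],[[0.01,0,0],4],[[0.01,0,0],4],[[0.01,0,0],4],[[0.01,0,0],3],[[0,0,0],3],[[0,0,0],0]]' 1 110
python3 - <<'E'
from h import *
need([.571,-.2042,.139],30.2); print(r.get_obs()["ft_torque"])
E
python3 meas2.py w12
```

```text
clock: 14.38
tool_pos: [0.5711, -0.2037, 0.1281]
tool_rot: [1.892, 1.566, -0.446]
force: [-5.9, 4.8, 25.6]
gripper_width: 0.0427
clock 14.38 tcp [ 0.5711 -0.2037  0.1281] yaxis yaw -44.0 deg, xaxis [ 0.004 -0.002 -1.   ], j6 1.78 j1 -0.56 force [-5.87  4.77 25.55] w 0.0427
shift units (current axes) [-0.365  0.011  0.015]
turn deg -74.17  shift after that turn:
[-0.365 -0.011  0.015]
[ 1.19184037  1.45015701 -0.51457572]
clock 14.48 tcp [ 0.5711 -0.2037  0.1281] yaxis yaw -43.8 deg, xaxis [ 0.004 -0.002 -1.   ], j6 1.78 j1 -0.56 force [-5.18  4.76 26.38] w 0.0429
shift units (current axes) [-0.732 -0.029  0.115]
tip est [ 0.62690887 -0.14622216  0.0675756 ] proj w [318.03326388 100.96352403]
hole proj wrist [316.40321648 236.86392948]
```

View pics/w12.png

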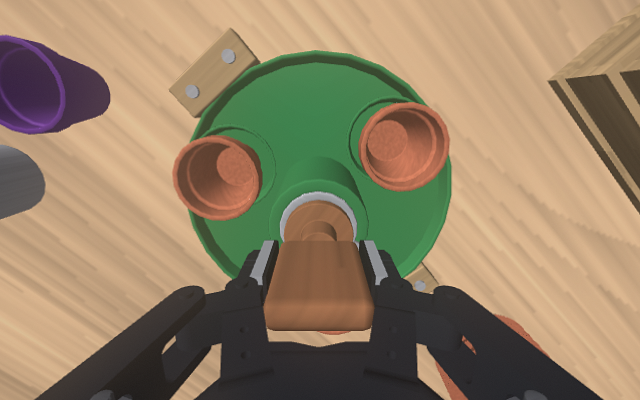

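View pics/w12s.png

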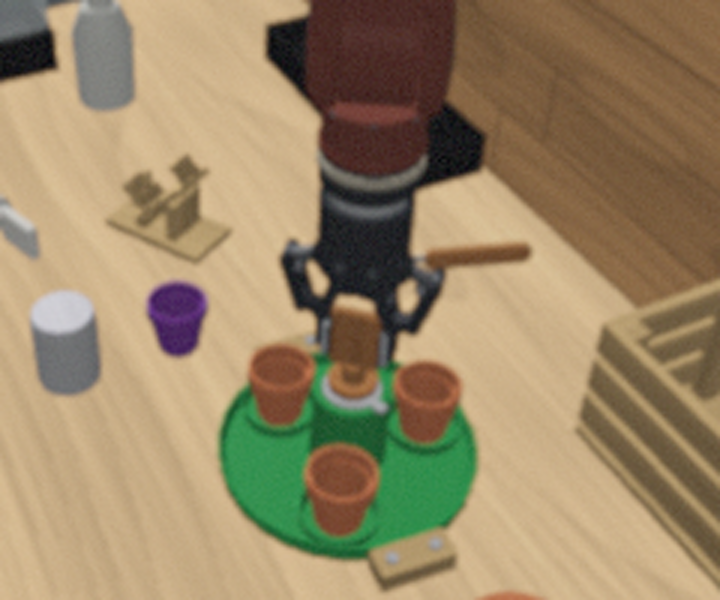

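Run:
```python
import cv2
from h import *
a=cv2.imread("pics/w12s.png"); cv2.imwrite("pics/w12sc.png",cv2.resize(a[330:450,280:440],None,fx=4,fy=4,interpolation=cv2.INTER_CUBIC))
ms,Ps=pose("side")
for q in ((383,407),(385,409),(378,404)):
    X=plane(ms,Ps,np.array(q)/3+[240,120]-.33,.093); d=X[:2]-[.5684,-.2048]; print(X,np.linalg.norm(d),np.degrees(np.arctan2(d[1],d[0])))
# initial, same camera: tab in sidec.png at about (595,415)
X=plane(ms,Ps,np.array((595,415))/4+[220,140]-.4,.099); d=X[:2]-[.5684,-.2048]; print(X,np.linalg.norm(d),np.degrees(np.arctan2(d[1],d[0])))
```

```text
[ 0.58002178 -0.23836492  0.093     ] 0.03551998776867232 -70.90169828832138
[ 0.58038568 -0.24111068  0.093     ] 0.03823770131453582 -71.73261454391019
[ 0.57791974 -0.23349383  0.093     ] 0.03023178973703204 -71.64572703952513
[ 0.60099331 -0.20702637  0.099     ] 0.03266925763279187 -3.9076619315054715
```

View pics/w12sc.png

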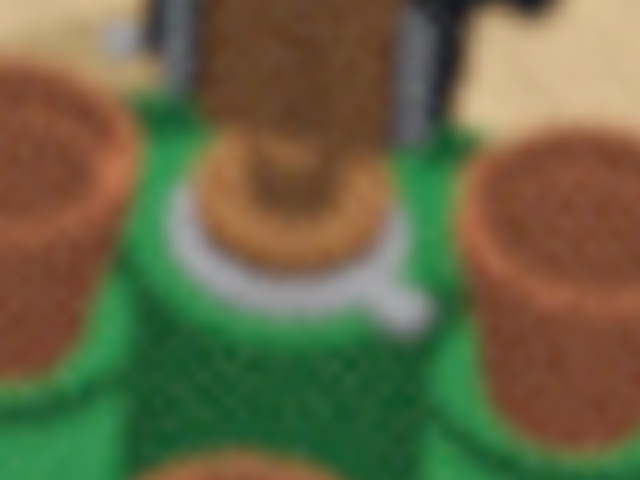

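```bash
python3 -m creep '[[[0.01,0,0],2],[[0.01,0,0],2],[[0,0,0],2],[[0,0,0],2],[[0,0,0],0],[[0,0,0],0],[[0,0,0],0],[[0,0,0],0],[[0,0,0],0],[[0,0,0],0]]' 1 110
python3 - <<'E'
from h import *
need([.571,-.2042,.139],30.2); print(r.get_obs()["ft_torque"])
E
```

```text
clock: 15.32
tool_pos: [0.5712, -0.2038, 0.1279]
tool_rot: [2.043, 1.566, -0.432]
force: [-6.0, 4.7, 27.0]
gripper_width: 0.043
clock 15.32 tcp [ 0.5712 -0.2038  0.1279] yaxis yaw -51.8 deg, xaxis [ 0.005 -0.002 -1.   ], j6 1.92 j1 -0.56 force [-5.97  4.71 26.98] w 0.0430
shift units (current axes) [-0.371  0.008  0.013]
turn deg -82.02  shift after that turn:
[-0.371 -0.012  0.01 ]
[ 1.28901067  1.58519057 -0.67102871]
```

```bash
python3 -m creep '[[[-0.03,0,0],0],[[-0.02,0,0],0],[[0,0,0],0],[[0,0,0],0],[[0,0,0],0],[[0,0,0],0],[[0,0,0],0],[[-0.2,0,0],0],[[-0.5,0,0],0],[[-0.7,0,0],0]]' 0 20
python3 -m creep '[[[-0.8,0,0],0],[[-0.8,0,0],0],[[-0.8,0,0],0],[[-0.5,0,0],0],[[0,0,0],0],[[0,0,0],0],[[0,0,0],0],[[0,0,0],0],[[0,0,0],0],[[0,0,0],0]]' 0 20
python3 meas2.py w13
python3 - <<'E'
from h import *
t=r.read_camera("top")[:,:,::-1]; cv2.imwrite("pics/t13.png",cv2.resize(t[140:240,330:490],None,fx=5,fy=5,interpolation=cv2.INTER_CUBIC))
a=cv2.imread("pics/w13s.png"); cv2.imwrite("pics/w13sc.png",cv2.resize(a[250:450,260:460],None,fx=3,fy=3,interpolation=cv2.INTER_CUBIC))
E
```

```text
clock: 16.15
tool_pos: [0.5688, -0.2027, 0.166]
tool_rot: [-1.258, 1.568, 2.55]
force: [0.5, -0.2, 0.1]
gripper_width: 0.0854
clock: 16.98
tool_pos: [0.5694, -0.203, 0.253]
tool_rot: [-1.312, 1.569, 2.496]
force: [-0.7, -0.5, -1.0]
gripper_width: 0.0854
clock 17.08 tcp [ 0.5696 -0.2032  0.2534] yaxis yaw -51.8 deg, xaxis [-0.001  0.001 -1.   ], j6 1.92 j1 -0.56 force [-0.27  0.28 -1.02] w 0.0855
shift units (current axes) [3.447 0.031 0.09 ]
tip est [ 0.63222998 -0.15349934  0.19235608] proj w [318.05965823 101.02509724]
hole proj wrist [319.53896605 185.70280098]
```

View pics/w13.png

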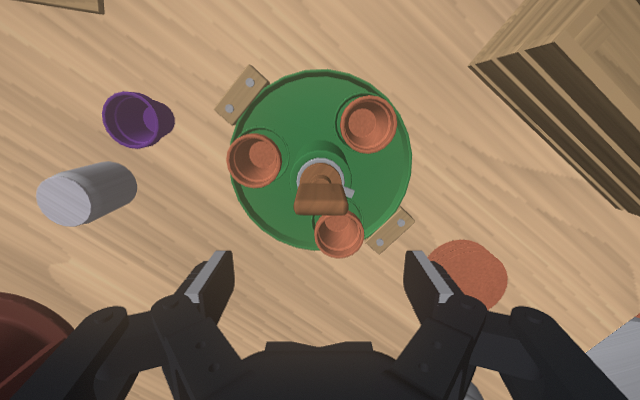

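View pics/w13sc.png

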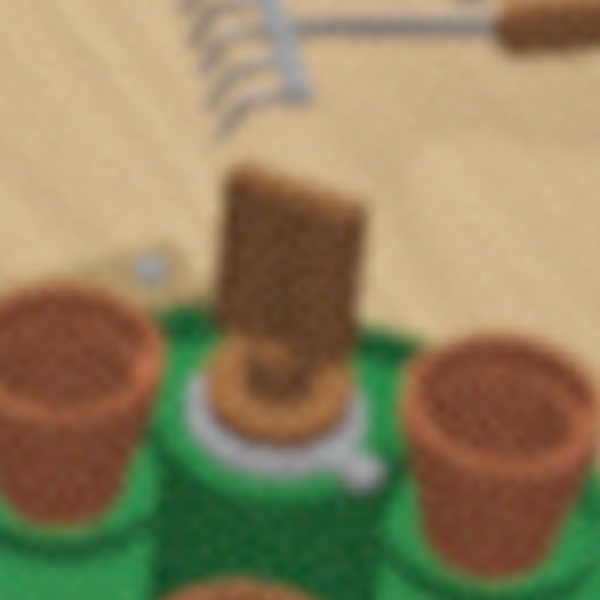

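View pics/t13.png

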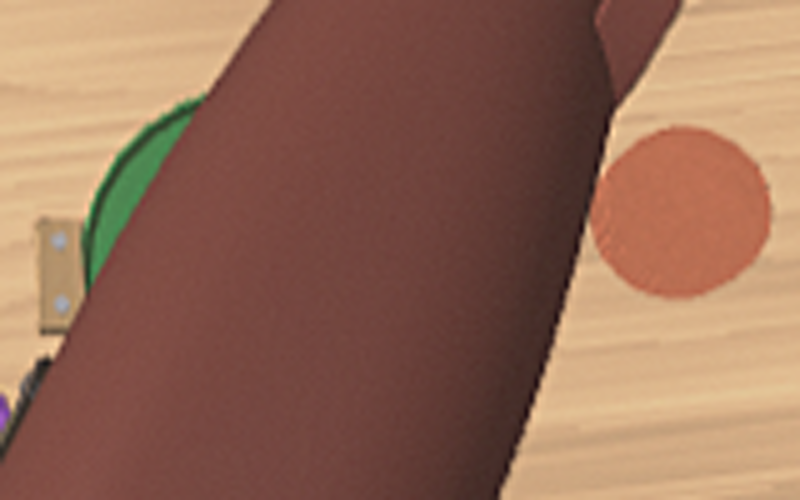

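Run:
```python
from h import *
P=np.load("lastw.npz")["P"]; m=r.camera_model("wrist")
a=cv2.imread("pics/w13.png"); cv2.imwrite("pics/w13c.png",cv2.resize(a[140:260,240:400],None,fx=5,fy=5,interpolation=cv2.INTER_CUBIC))
```

```text
(no output)
```

View pics/w13c.png

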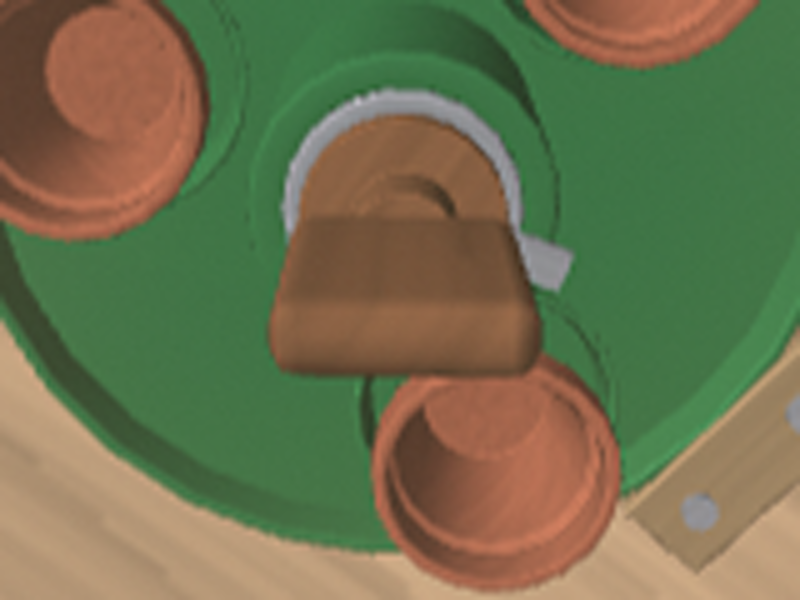

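Run:
```python
from h import *
P=np.load("lastw.npz")["P"]; m=r.camera_model("wrist"); ms,Ps=pose("side")
W=lambda x,y:(240+x/5-.4,140+y/5-.4)
o=r.get_obs(); R=Ro.from_euler("xyz",o["tool_rot"]).as_matrix(); z=R[:,2]
rim=plane(m,P,W(402,90),.093)+.026*z; print("rim",rim)
col=plane(m,P,W(402,113),.104)+.022*z; print("collar top",col)
e=(plane(m,P,W(405,303),.180)+plane(m,P,W(405,375),.180))/2; print("paddle end",e,"tilt deg",np.degrees(np.arctan(np.linalg.norm((e-col)[:2])/.076)))
for q in ((564,268),(548,262)):
  t=plane(m,P,W(*q),.093); d=(t-rim)[:2]; print("tab",np.linalg.norm(d),np.degrees(np.arctan2(d[1],d[0])))
# start tab angle from the w5 picture's view (tab end crop ~ (455,330)/4)
# height of paddle end: side px of end middle and wrist ray
S=lambda x,y:np.array([260+x/3,250+y/3])/3+[240,120]-.33
print(cross(ray(ms,Ps,S(297,188)),ray(m,P,W(405,340))))
o=r.get_obs();print(o["clock"],o["gripper_width"])
```

```text
rim [ 0.57039293 -0.20422849  0.09300205]
collar top [ 0.57129155 -0.20348327  0.10400173]
paddle end [ 0.57152803 -0.20363515  0.18      ] tilt deg 0.21188399860782853
tab 0.03726499024665918 -71.63494773709621
tab 0.03351573113452594 -71.49302202527399
(array([ 0.57036051, -0.20403119,  0.17735976]), np.float64(0.0008827644613126485))
17.1333 0.08553985067433291
```

```bash
python3 -c "
from cell import r
print(r.close_job())"
```

```text
the job is handed in; nothing more can be done
None
```

The handle is wound down in the pot carrier, standing upright and let go. I handed the job in at about 17 s of the 64 s allowed.

**What I did:**
- I picked the brown handle off the rest by its paddle edges and left the white look-alike alone.
- I tipped it upright by levering its tip against the hole wall, then let go; it stood on its own.
- I took it again at 110 N, pressed down with 21–32 N and turned it 82° clockwise in all. Over the last 8° it stopped sinking, moving only 0.2 mm.
- I eased the press, opened the gripper and raised the tool to 0.25 m.

**Last checks:**
- **Liner:** the tab now points to −71.6°, against about −4° to −6.5° at the start. That is a turn of about 65–68°, or 1.14–1.18 rad; 1.05 is needed. The gripper sank 6.6 mm under load, which fits the liner's 6 mm.
- **Handle:** the wrist image gave a tilt of about 0.2°, with the collar about 1 mm off the rim's axis. The top of the paddle measured 177 mm above the bench, where about 180 was expected.
- **Surroundings:** in the last side and wrist pictures the pots looked upright and in place, and nothing I could see had moved. The gripper was open and clear of the handle.

**What failed or disagreed:**
- The top camera's last view of the carrier was blocked by the arm, so it gave no check.
- The cameras differed by about 3 mm on the hole's position, so I used the wrist camera for the insertion.
- The side view alone put the turn at about 67° with an uncertainty of about 4°. I relied on the end of the sinking as well.

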